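# Uncover the spring slide and hold it at its mark

## Task

Tip the loose lid of the spring-slide fixture up by the handle at its front edge, a good 10 degrees or more, so that the rear edge leaves the rim last, lift it off and lay it flat, handle up, in the middle of the grey felt pad. Then pull the spring-return slide inside the fixture out until its pointer is level with the mark on the scale, and finish while still gripping it and holding it there: do not let go. Do not shift the mark, and leave the loose bushing and gear where they stand.

Things in the scene. Friction and masses are not known exactly. Their poses are not given: they have to be found in the camera images.
- fixture: Grey open-topped trough fixed to the plate, 165 (x) x 130 (y) x 48 mm high, walls 5, floor 5 mm up. Origin: centre of its underside; its own -x is the front (roughly towards the robot) and the way the slide is pulled. Inside: 8 mm rods along x at y = +-40 mm, 18 mm up, 16 mm thick barrels on them behind x = +48 mm; a scale ledge along the +y wall (y 50 to 60 mm, top 38 mm up).
- slide (a joint): Pull of the slide in m: 0 home, grows as it is pulled to the fixture's -x, stop at 0.065. The spring pulls back with 4 N at home plus 160 N per m of pull (11 N at 0.045). At pull p the slide's centre is at fixture x = 0.025 - p, y = 0. It is an upright aluminium plate 14 mm thick along x, 96 mm wide from 10 to 34 mm up, with a tongue in the middle up to 46 mm.
- tongue_top (a point): Centre of the top face of the slide's tongue (14 mm along x, 40 mm along y), 46 mm above the plate, 2 mm below the trough's rim. In front of and behind it the trough is free down to its floor, so fingers can straddle it along x.
- pointer (a point): Outer end of the slide's pointer, a 3 mm thick dark rib on the crosshead reaching to the scale ledge, at the slide's centre along x, fixture y = +47 mm, 40 mm up.
- mark (a joint): Setting of the mark in m: the value of the slide's pull at which the pointer is level with the mark. Between 0.020 and 0.045, different each time; the mark is stiff to move (6 N) and must not be shifted.
- mark_line (a point): Inner end of the mark, a slim brass tab (3 mm along x, 9 mm across, 4 mm high) standing on the scale ledge, fixture y = +49 mm, 40 mm up. Pointer and mark are level when they have the same fixture x.
- lid: Loose lid, a grey flat sheet 171 (x) x 136 (y) x 4 mm, about 0.12 kg. Origin: centre of the sheet's underside, 48 mm above the plate while seated on the trough's rim. Axes as the fixture's while seated. A lip of 3 mm x 5 mm deep under it fits inside the rim with 2.5 mm of play all round, so on a flat thing the origin lies 5 mm up.
- lid_handle (a point): Centre of the bar of the lid's bridge handle near its front edge, at lid (-0.063, 0, 0.034). The bar lies along the lid's y, 10 mm thick along x and 12 mm high, with 54 mm clear between its two posts and 24 mm clear below it to the sheet.
- lid_rear (a point): Middle of the lid's rear edge, at the underside: lid (+0.0855, 0, 0).
- felt_pad: Grey felt pad lying fixed on the plate, 195 (x) x 160 (y) x 3 mm, left or right of the fixture. Origin: centre of its underside.
- bushing: Loose bushing standing on the plate between fixture and pad, 31 mm across, 22 mm high, to be left alone. Origin: centre of its underside.
- gear_wheel: Loose gear lying on the plate between fixture and pad, 51 mm across, 20 mm high, to be left alone. Origin: centre of its underside.

How it is judged:
On the way, in this order (a step that is already met when the one before it is completed fails the run):
1. the lid is tipped up (more than 6 degrees) with its rear edge still on or near the rim (less than 20 mm above it) (angle between lid's own z axis and vertical above 0.105 rad and height (world z) of lid_rear below 0.068 m and horizontal distance between lid and fixture below 0.05 m), for 0.05 s.
2. the lid lies flat, handle up, on the felt pad and is let go (horizontal distance between lid and felt_pad below 0.04 m and height (world z) of lid below 0.013 m and angle between lid's own z axis and vertical below 0.08 rad and contact force between the fingers and lid below 0.1 N and linear speed of lid below 0.02 m/s), for 0.2 s.
At the end, for the whole second after the job is handed in: The slide stands still with its pointer within 4 mm of the mark along the pull, held by the fingers (more than 3 N) and by nothing else; the lid lies flat and handle up (tilt under 0.08 rad) on the felt pad, its centre within 40 mm of the pad's, untouched (horizontal distance between lid and felt_pad below 0.04 m and height (world z) of lid below 0.013 m and angle between lid's own z axis and vertical below 0.08 rad and x of pointer in the frame of mark_line between -0.004 and 0.004 m and velocity of joint slide between -0.01 and 0.01 m/s and contact force between the fingers and slide above 3 N and contact force between the arm and lid below 0.1 N and contact force between each of lid, bushing, gear_wheel and slide below 0.1 N); the arm keeps its last pose, push and grip.
It fails at once if the mark is shifted by more than 3 mm (distance of mark_line from where it was at the start of the episode above 0.003 m).
It fails at once if the bushing is moved by more than 15 mm (distance of bushing from where it was at the start of the episode above 0.015 m).
It fails at once if the gear is moved by more than 15 mm (distance of gear_wheel from where it was at the start of the episode above 0.015 m).
It also fails if it takes over 51 s, if anything falls off the work surface, if the arm or the gripper's body presses on something with over 40 N, if the wrist force passes 120 N, or if a joint passes its speed limit or range.

## Robot

A 6-joint arm with a two-finger parallel gripper is mounted at the origin on a cart in front of the work surface, level with it; the furniture and walls round the work are solid. World frame = base frame: x ahead of the robot, y to its left, z up, the work surface at z = 0. Lengths are in m, angles in rad, forces in N, time in s.
With the tool pointing down it reaches from about 0.225 to 0.725 m from the base axis. Payload 3.1 kg.
Tool frame: the origin (TCP) lies midway between the tips of the shut fingers; the grasp point (between the pads) lies 19 mm behind it; z points along the fingers, y is the direction in which the jaws open and shut (so a half turn about z gives the same grasp; the last joint's range is limited). The gripper opens to 85 mm and grips with 20 to 120 N. Pads are 22 mm wide; open, the fingers measure 114 mm over their backs; the gripper's body (76 mm by 85 mm) begins 54 mm behind the grasp point. The pads swing forward as they close: fully open they stand 13 mm farther back than shut.
Start: joints at [-1.394, 0.048, 0.099, 1.622, 0, 1.443], TCP at [0.158, -0.501, 0.231] pointing down, gripper open.
Joint ranges: [-2.91, 2.91], [-0.99, 1.94], [-1.21, 1.42], [-2.12, 2.29], [-1.49, 1.47], [-3.14, 3.14]. Speed limits (rad/s): [2.79, 2.79, 3.14, 3.14, 3.14, 3.14].

## Interface

Orientations are given as a 3x3 rotation matrix whose columns are the frame's x, y, z axes.
In Python, from plant import manip gives the robot as it stands.
- The arm moves only by the tool servo_tool, never from a script. Its argument "moves" is a list of rows, each a list of 5 numbers: the closure, from 0 (fully open) to 1 (shut), then the shift along the tool's x, y, z in units of 30 mm (1.0 is 30 mm), then the turn about the tool's z in units of 10 degrees (1.0 is 10 degrees). In form: [[grip, x, y, z, roll], ...]. A call has 1 to 12 rows; each row is the pose to reach, as a shift and turn from the pose measured when the call began, along the tool's axes at that moment; what a row does not reach only later rows make up. A row lasts 1/8 s, in which the tool goes at most 62.5 mm and 10.7 degrees, less where a joint would pass 70% of its speed; a pose out of reach is approached as far as the arm can. A call with a gripper value outside its range is refused whole. The fingers move at their own pace and stop on an object; "grip_force" is the grip in N (left out, the last holds). Time passes only in rows, so rows that repeat a pose let the fingers close. It gives the time, the measured TCP pose, the force and the opening at its end, in the units of the state.
- manip.get_obs(): the state, without advancing time (a new reading comes with each control period).
- manip.camera(name): name is "side" or "top" or "wrist"; returns a dict with "color" (480x640x3 uint8, red, green, blue), "camera_matrix" (3x3 intrinsics, pixels), "rvec" (rotation vector, rad) and "tvec" (3), from world to camera coordinates, as OpenCV has them. Camera axes: x right, y down, z forward; pixel columns grow to the right and rows downward; lengths in m; the calibration is good to about 2 mm. A picture is of the moment at which its call begins. There is no depth.
- manip.hand_in(): hands the job in, once; it reports no verdict.
Trained networks look in a picture, given as the dict that the camera call returned (one of the last four; its "shot" number tells which), for a name from the list of things; names that differ only in an ending like _2 or _b are one class to them, and where a whole thing is asked for, a point or a joint stands for the part that bears it (a point fixed in the world has none). Each returns a list of dicts, best first, with "conf" (0 to 1); they miss things now and then, are a little off and sometimes report something else, mostly with a low value. They report only what shows in the picture. A call takes as long as a camera call.
- manip.silhouettes(picture, thing): "mask" (480x640 bool, what is visible of it) and "extent" ([left, top, width, height] in pixels, round what is visible of it).
- manip.mark_of(picture, thing): "position" ([column, row] in pixels: a listed point, or the origin of a listed thing).
The state is a dict: "time": time; "joint_positions": joint angles; "joint_vel": joint speeds; "joint_efforts": joint torques, N m; "eef_pos": TCP position; "tool_rot": TCP orientation; "wrist_force": force on the tool from outside, world axes, zero at the start; "moment": the same for the moment, N m; "finger_gap": opening from 0.0 (shut) to 1.0 (fully open).
Only numpy, scipy, OpenCV 4.12 (cv2) and the standard library are available. Lean on these libraries where they do the work, as an engineer would, in place of code of your own. Each camera call takes 0.05 s, during which the arm holds its last target. There are 200 camera calls.

## Working session

There is one attempt and no reset: what is moved stays moved. The work goes in short steps, Python scripts to look and compute and a tool call to move; the robot and the scene stay as the last step left them, time stands still between calls to the robot, and variables do not carry over. Pictures are saved under pics/ and viewed, about 8 in all and at most 12, crops included, and the job is handed in when it is done.

Besides the shell and the picture viewer there is one more tool, called after "Request:" by a JSON object that holds its "api" and its "payload". servo_tool: Moves the arm, as the interface text tells. Its arguments: {"type":"object","properties":{"moves":{"type":"array","items":{"type":"array","items":{"type":"number"}}},"grip_force":{"type":"number"}},"required":["moves"]}

```bash
mkdir -p pics; ls; cat > h.py <<'E'
import numpy as np, cv2
from plant import manip
def P(c):
    R=cv2.Rodrigues(np.array(c["rvec"],float))[0]; return np.array(c["camera_matrix"],float),R,np.array(c["tvec"],float).ravel()
def ray(c,px,z):
    K,R,t=P(c); d=R.T@np.linalg.inv(K)@np.array([px[0],px[1],1.]); o=-R.T@t
    return o+d*(z-o[2])/d[2]
def proj(c,X):
    K,R,t=P(c); p=K@(R@np.array(X,float)+t); return p[:2]/p[2]
def save(c,n,crop=None,s=1):
    im=c["color"][:,:,::-1]
    if crop: l,t,w,h=crop; im=im[t:t+h,l:l+w]
    cv2.imwrite("pics/"+n,cv2.resize(im,None,fx=s,fy=s))
def rel(T,R,obs):
    "world delta -> tool units"
    return np.array(obs["tool_rot"]).T@(np.array(T)-obs["eef_pos"])/0.03
E
python3 - <<'E'
from h import *
o=manip.get_obs(); print({k:np.round(v,3).tolist() for k,v in o.items()})
Z={"lid":.048,"lid_handle":.082,"lid_rear":.048,"felt_pad":.0,"fixture":0,"bushing":0,"gear_wheel":0}
ims=[]
for n in ("top","side"):
    c=manip.camera(n); print(n,np.round(-P(c)[1].T@P(c)[2],3)); ims.append(c["color"])
    for k,z in Z.items():
        m=manip.mark_of(c,k)
        for q in m[:2]: print(k,round(q["conf"],2),np.round(q["position"],1),np.round(ray(c,q["position"],z),4))
    for k,z in (("lid",.052),("felt_pad",.003)):
        s=manip.silhouettes(c,k)
        if s:
            r=cv2.convexHull(np.argwhere(s[0]["mask"])[:,::-1].astype(np.int32))
            b=cv2.approxPolyDP(r,8,True).reshape(-1,2)
            print(k,[np.round(ray(c,p,z)[:2],3).tolist() for p in b])
cv2.imwrite("pics/a.png",cv2.resize(np.vstack(ims)[:,:,::-1],(400*1,600)))
E
```

```text
pics
{'time': 0.0, 'joint_positions': [-1.394, 0.049, 0.098, 1.622, -0.0, 1.443], 'joint_vel': [-0.001, 0.0, -0.0, 0.001, -0.002, -0.0], 'joint_efforts': [0.0, -33.878, 32.002, 0.02, -0.0, -0.0], 'eef_pos': [0.157, -0.5, 0.23], 'tool_rot': [[0.954, 0.3, -0.0], [0.3, -0.954, 0.002], [0.0, -0.002, -1.0]], 'wrist_force': [0.818, 0.298, -0.104], 'moment': [0.058, 0.011, 0.026], 'finger_gap': 1.001}
top [ 0.423 -0.103  0.934]
lid 0.69 [237.3 241.2] [0.5318 0.0684 0.048 ]
lid_handle 0.57 [233.2 274.3] [0.4666 0.0697 0.082 ]
lid_rear 0.58 [237.2 199. ] [0.6147 0.0683 0.048 ]
felt_pad 0.56 [413.6 240.6] [ 0.529  -0.2789  0.    ]
bushing 0.61 [330.8 295.4] [ 0.4236 -0.1089  0.    ]
lid [[0.446, 0.0], [0.446, 0.131], [0.612, 0.134], [0.612, 0.002]]
felt_pad [[0.432, -0.357], [0.434, -0.201], [0.624, -0.203], [0.622, -0.357]]
side [0.364 0.542 0.607]
lid 0.89 [292.1 314.8] [0.5335 0.0731 0.048 ]
lid_handle 0.69 [333.8 308.8] [0.4665 0.0731 0.082 ]
lid_rear 0.84 [246.  303.9] [0.6126 0.0713 0.048 ]
felt_pad 0.66 [345.2 215.7] [ 0.5247 -0.2727  0.    ]
bushing 0.48 [376.  276.5] [ 0.4259 -0.1006  0.    ]
gear_wheel 0.96 [311.3 263. ] [ 0.5532 -0.1037  0.    ]
lid [[0.449, 0.003], [0.446, 0.137], [0.612, 0.139], [0.617, 0.006]]
felt_pad [[0.436, -0.352], [0.435, -0.197], [0.621, -0.199], [0.621, -0.352]]
```

```bash
python3 - <<'E'
from h import *
c=manip.camera("side"); a=cv2.resize(c["color"][180:400,180:460],None,fx=2.5,fy=2.5)
cv2.imwrite("pics/b.png",a[:,:,::-1])
t=manip.camera("top")
for n,cc in(("side",c),("top",t)):
    for k in("lid_handle","gear_wheel","bushing"):
        for s in manip.silhouettes(cc,k)[:1]: print(n,k,s["conf"],s["extent"])
    print([np.round(proj(cc,(.468,.071+d,.088)),1).tolist() for d in(-.04,-.03,.03,.04)])
E
```

```text
side lid_handle 0.76 [229.9, 274.7, 126.1, 82.7]
side gear_wheel 0.61 [301.6, 248.6, 24.0, 20.9]
side bushing 0.58 [364.7, 264.9, 16.4, 13.0]
[[339.5, 286.7], [338.0, 291.1], [328.2, 319.5], [326.5, 324.7]]
top lid_handle 0.74 [201.9, 196.5, 76.7, 94.3]
top gear_wheel 0.79 [316.9, 218.6, 23.8, 25.0]
top bushing 0.73 [325.1, 289.1, 12.6, 11.2]
[[253.7, 272.8], [248.2, 273.0], [215.5, 273.8], [210.0, 274.0]]
```

View pics/b.png

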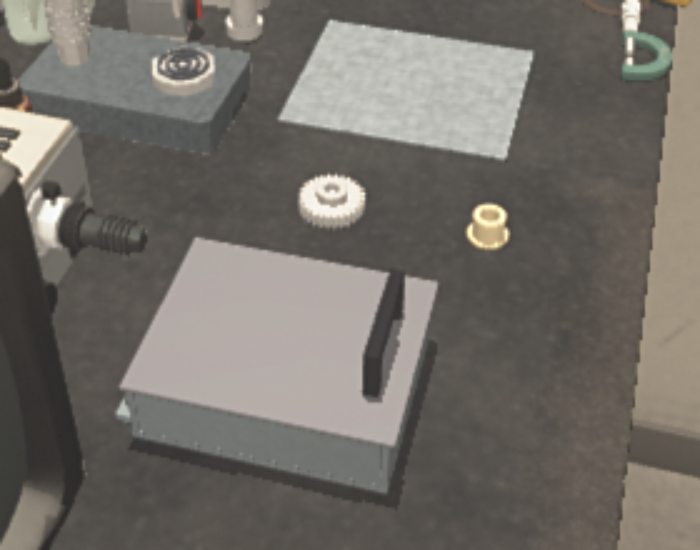

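Request:
{"api": "servo_tool", "payload": {"moves": [[0, 1.5, -1.5, 0, -1], [0, 3.1, -3, 0, -2], [0, 4.7, -4.5, 0, -3], [0, 6.3, -6, 0, -4], [0, 7.9, -7.5, 0.2, -5], [0, 9.4, -9, 0.4, -6], [0, 11, -10.5, 0.6, -7], [0, 12.5, -12, 0.8, -8], [0, 14, -13.5, 1, -9], [0, 15.6, -15, 1, -10], [0, 15.6, -15, 1, -10]]}}

```text
time: 2.78
eef_pos: [0.4696, 0.072, 0.2009]
tool_rot: [[-0.466, 0.885, -0.0], [0.885, 0.466, 0.001], [0.001, 0.0, -1.0]]
wrist_force: [0.1, -0.9, -0.1]
finger_gap: 1.002
```

Request:
{"api": "servo_tool", "payload": {"moves": [[0, 0, 0, 0.2, -1], [0, 0, 0, 0.4, -2], [0, 0, 0, 0.6, -3], [0, 0, 0, 0.8, -4], [0, 0, 0, 1, -5], [0, 0, 0, 1, -6.2], [0, 0, 0, 1, -6.2], [0, 0, 0, 1, -6.2]]}}

```text
time: 3.78
eef_pos: [0.4697, 0.072, 0.1711]
tool_rot: [[-1.0, 0.007, 0.0], [0.007, 1.0, 0.001], [-0.0, 0.001, -1.0]]
wrist_force: [0.4, 0.4, -0.2]
finger_gap: 1.002
```

```bash
python3 - <<'E'
from h import *
c=manip.camera("wrist"); save(c,"c.png")
o=manip.get_obs(); print(o["eef_pos"],o["tool_rot"],o["joint_positions"],np.round(-P(c)[1].T@P(c)[2],3))
for k,z in (("lid",.048),("lid_handle",.082),("lid_rear",.048)):
    for q in manip.mark_of(c,k)[:1]: print(k,q["conf"],q["position"],ray(c,q["position"],z))
E
```

```text
[0.46970517 0.07199802 0.17109216] [[-9.99979757e-01  6.35923410e-03  2.14038119e-04]
 [ 6.35935507e-03  9.99979617e-01  5.69334964e-04]
 [-2.10413222e-04  5.70684583e-04 -9.99999815e-01]] [ 1.04647998e-02 -8.75495894e-02 -1.53823717e-01  1.50430221e+00
  5.67063995e-04  1.68242002e-02] [0.387 0.072 0.314]
lid 0.95 [323.6, 307.0] [0.53008675 0.07095573 0.048     ]
lid_handle 0.8 [317.1, 241.9] [0.46634785 0.06741815 0.082     ]
lid_rear 0.6 [325.0, 402.2] [0.61846401 0.07148018 0.048     ]
```

View pics/c.png

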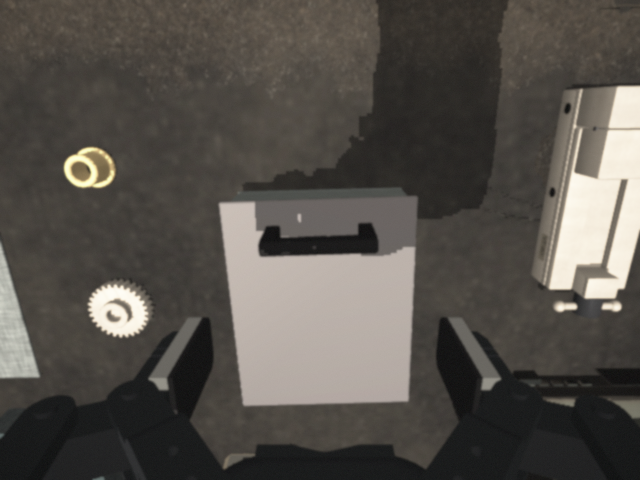

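Request:
{"api": "servo_tool", "payload": {"moves": [[0, 0.1, -0.07, 1, 0], [0, 0.1, -0.07, 1.8, 0], [0, 0.1, -0.07, 2.3, 0], [0, 0.1, -0.07, 2.3, 0]]}}

```text
time: 4.47
eef_pos: [0.4657, 0.0699, 0.1008]
tool_rot: [[-1.0, 0.006, -0.003], [0.006, 1.0, 0.001], [0.003, 0.001, -1.0]]
wrist_force: [-0.0, 0.7, -0.2]
finger_gap: 0.998
```

```bash
python3 - <<'E'
from h import *
c=manip.camera("wrist"); save(c,"d.png")
o=manip.get_obs(); print(o["eef_pos"])
for k,z in (("lid",.048),("lid_handle",.082)):
    for q in manip.mark_of(c,k)[:1]: print(k,q["conf"],q["position"],ray(c,q["position"],z))
E
```

```text
[0.46654821 0.06995347 0.10201022]
lid 0.61 [328.5, 371.3] [0.53056435 0.07194963 0.048     ]
lid_handle 0.78 [321.2, 303.2] [0.46792619 0.06839172 0.082     ]
```

View pics/d.png

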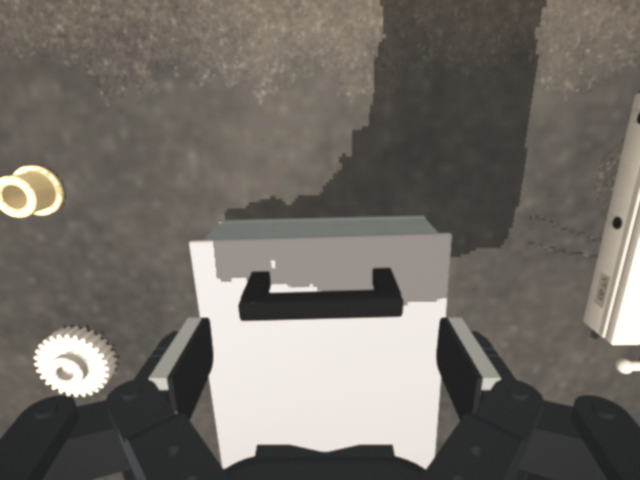

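Request:
{"api": "servo_tool", "payload": {"moves": [[0, -0.02, -0.05, 0.5, 0], [0, -0.02, -0.05, 1, 0], [0, -0.02, -0.05, 1.35, 0], [0, -0.02, -0.05, 1.55, 0], [0, -0.02, -0.05, 1.55, 0]]}}

```text
time: 5.25
eef_pos: [0.4676, 0.0685, 0.0559]
tool_rot: [[-1.0, 0.005, 0.001], [0.005, 1.0, 0.001], [-0.001, 0.001, -1.0]]
wrist_force: [0.1, -0.1, -0.3]
finger_gap: 0.999
```

Request:
{"api": "servo_tool", "payload": {"moves": [[0.1, 0, 0, 0, 0], [0.2, 0, 0, 0, 0], [0.3, 0, 0, 0, 0], [0.35, 0, 0, 0, 0], [0.35, 0, 0, 0, 0], [0.35, 0, 0, 0, 0]], "grip_force": 20}}

```text
time: 6.0
eef_pos: [0.4681, 0.0685, 0.0565]
tool_rot: [[-1.0, 0.005, 0.002], [0.005, 1.0, 0.001], [-0.002, 0.001, -1.0]]
wrist_force: [-0.2, -1.3, 3.0]
finger_gap: 0.857
```

Request:
{"api": "servo_tool", "payload": {"moves": [[0.35, -0.1, 0, -0.2, 0], [0.35, -0.18, 0, -0.4, 0], [0.35, -0.25, 0, -0.6, 0], [0.35, -0.33, 0, -0.8, 0], [0.35, -0.42, 0, -1, 0], [0.35, -0.52, 0, -1.17, 0], [0.35, -0.52, 0, -1.17, 0], [0.35, -0.52, 0, -1.17, 0]]}}

```text
time: 7.0
eef_pos: [0.4835, 0.0684, 0.0914]
tool_rot: [[-1.0, 0.005, 0.001], [0.005, 1.0, 0.001], [-0.001, 0.001, -1.0]]
wrist_force: [0.8, -0.3, -1.6]
finger_gap: 0.864
```

```bash
python3 - <<'E'
from h import *
c=manip.camera("side"); save(c,"e.png",(180,150,300,250),2)
for k in("lid_handle","lid_rear"):
    for q in manip.mark_of(c,k)[:1]: print(k,q["conf"],q["position"],ray(c,q["position"],.055))
E
```

```text
lid_handle 0.7 [326.2, 289.8] [0.49400089 0.01154621 0.055     ]
lid_rear 0.82 [234.4, 287.8] [0.641793  0.0487579 0.055    ]
```

View pics/e.png

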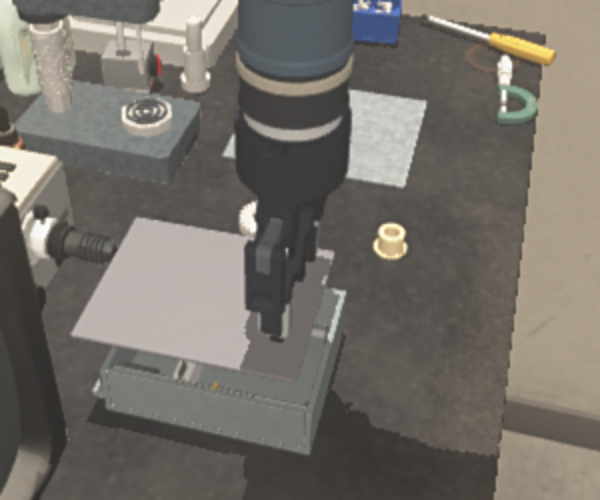

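Request:
{"api": "servo_tool", "payload": {"moves": [[0.35, 0.25, 0, 0.3, 0], [0.35, 0.51, 0, 0.5, 0], [0.35, 0.51, 0, 0.8, 0], [0.35, 0.51, 0, 1, 0], [0.35, 0.51, 0, 1.12, 0], [0.35, 0.51, 0, 1.14, 0], [0.35, 0.51, 0, 1.14, 0]]}}

```text
time: 8.02
eef_pos: [0.4683, 0.0685, 0.0573]
tool_rot: [[-1.0, 0.005, 0.001], [0.005, 1.0, 0.001], [-0.001, 0.001, -1.0]]
wrist_force: [0.0, -0.3, -0.1]
finger_gap: 0.864
```

Request:
{"api": "servo_tool", "payload": {"moves": [[0.35, -0.04, 0, 0, 0], [0.35, -0.08, 0, 0, 0], [0.35, -0.12, 0, 0, 0], [0.35, -0.16, 0, 0, 0], [0.35, -0.16, 0, 0, 0]]}}

```text
time: 8.65
eef_pos: [0.4707, 0.0686, 0.0565]
tool_rot: [[-1.0, 0.006, -0.004], [0.006, 1.0, 0.001], [0.004, 0.001, -1.0]]
wrist_force: [-5.6, 0.0, 0.6]
finger_gap: 0.861
```

Request:
{"api": "servo_tool", "payload": {"moves": [[0.35, -0.14, 0, -0.1, 0], [0.35, -0.17, 0, -0.2, 0], [0.35, -0.2, 0, -0.3, 0], [0.35, -0.23, 0, -0.4, 0], [0.35, -0.23, 0, -0.4, 0]]}}

```text
time: 9.28
eef_pos: [0.4741, 0.069, 0.0672]
tool_rot: [[-1.0, 0.005, -0.012], [0.005, 1.0, 0.002], [0.012, 0.001, -1.0]]
wrist_force: [-7.3, 0.7, -0.1]
finger_gap: 0.861
```

Request:
{"api": "servo_tool", "payload": {"moves": [[0.35, -0.14, 0, -0.1, 0], [0.35, -0.18, 0, -0.22, 0], [0.35, -0.22, 0, -0.34, 0], [0.35, -0.26, 0, -0.44, 0], [0.35, -0.3, 0, -0.54, 0], [0.35, -0.35, 0, -0.64, 0], [0.35, -0.4, 0, -0.74, 0], [0.35, -0.45, 0, -0.83, 0], [0.35, -0.45, 0, -0.83, 0]]}}

```text
time: 10.4
eef_pos: [0.4857, 0.0692, 0.0913]
tool_rot: [[-1.0, 0.004, -0.017], [0.004, 1.0, 0.002], [0.017, 0.002, -1.0]]
wrist_force: [-5.5, 0.8, 0.5]
finger_gap: 0.862
```

```bash
python3 - <<'E'
from h import *
c=manip.camera("side"); save(c,"f.png",(180,150,300,250),2)
E
```

```text
(no output)
```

View pics/f.png

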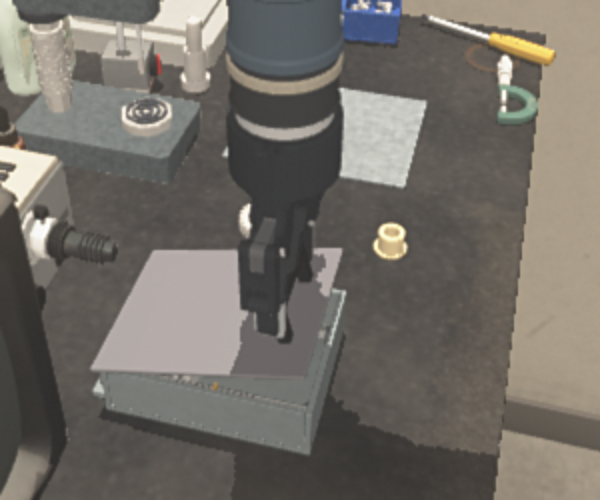

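Request:
{"api": "servo_tool", "payload": {"moves": [[0.35, 0.05, 0, -0.5, 0], [0.35, 0.05, 0, -1.2, 0], [0.35, 0.05, 0, -2, 0], [0.35, 0.1, 0, -2.8, 0], [0.35, 0.1, 0, -3.3, 0], [0.35, 0.15, -1, -3.3, 0], [0.35, 0.2, -2.2, -3.3, 0], [0.35, 0.26, -3.5, -3.3, 0], [0.35, 0.26, -4.8, -3.3, 0], [0.35, 0.26, -6.1, -3.3, 0], [0.35, 0.26, -7.4, -3.3, 0], [0.35, 0.26, -8.7, -3.3, 0]]}}

```text
time: 11.95
eef_pos: [0.4786, -0.1936, 0.1904]
tool_rot: [[-1.0, 0.004, -0.016], [0.004, 1.0, 0.001], [0.016, 0.001, -1.0]]
wrist_force: [0.6, 0.5, -1.4]
finger_gap: 0.862
```

Request:
{"api": "servo_tool", "payload": {"moves": [[0.35, 0, -1, 0, 0], [0.35, 0, -1.9, 0, 0], [0.35, 0, -2.5, 0, 0], [0.35, 0, -2.85, 0, 0], [0.35, 0, -2.85, 0, 0], [0.35, 0, -2.85, 0, 0]]}}

```text
time: 12.7
eef_pos: [0.4784, -0.2783, 0.1903]
tool_rot: [[-1.0, 0.004, -0.016], [0.003, 1.0, 0.002], [0.016, 0.002, -1.0]]
wrist_force: [0.5, 0.2, -1.5]
finger_gap: 0.854
```

```bash
python3 - <<'E'
from h import *
o=manip.get_obs(); print(o["eef_pos"],o["tool_rot"])
c=manip.camera("top")
for k,z in (("felt_pad",0),("lid",.15),("mark_line",.04),("pointer",.04),("tongue_top",.046),("lid_handle",.215)):
    for q in manip.mark_of(c,k)[:1]: print(k,q["conf"],q["position"],ray(c,q["position"],z))
s=manip.camera("side"); 
for k,z in (("felt_pad",0),("mark_line",.04),("pointer",.04),("tongue_top",.046)):
    for q in manip.mark_of(s,k)[:1]: print(k,q["conf"],q["position"],ray(s,q["position"],z))
save(s,"g.png",(180,110,300,270),2)
E
```

```text
[ 0.47839145 -0.27825403  0.19034173] [[-0.99987126  0.00350204 -0.01565892]
 [ 0.0034758   0.99999251  0.00170279]
 [ 0.01566477  0.00164814 -0.99987594]]
lid 0.9 [430.8, 229.2] [ 0.53062338 -0.28061385  0.15      ]
pointer 0.91 [215.6, 231.3] [0.55345412 0.11239976 0.04      ]
tongue_top 0.65 [238.4, 231.8] [0.55034501 0.06661779 0.046     ]
lid_handle 0.61 [443.2, 259.2] [ 0.47449235 -0.28235015  0.215     ]
felt_pad 0.9 [341.9, 215.5] [ 0.53180394 -0.27143709  0.        ]
mark_line 0.59 [347.0, 146.4] [ 0.57629464 -0.51020641  0.04      ]
pointer 0.75 [267.7, 333.7] [0.56020229 0.11339621 0.04      ]
tongue_top 0.65 [279.2, 310.4] [0.55687098 0.06823244 0.046     ]
```

View pics/g.png

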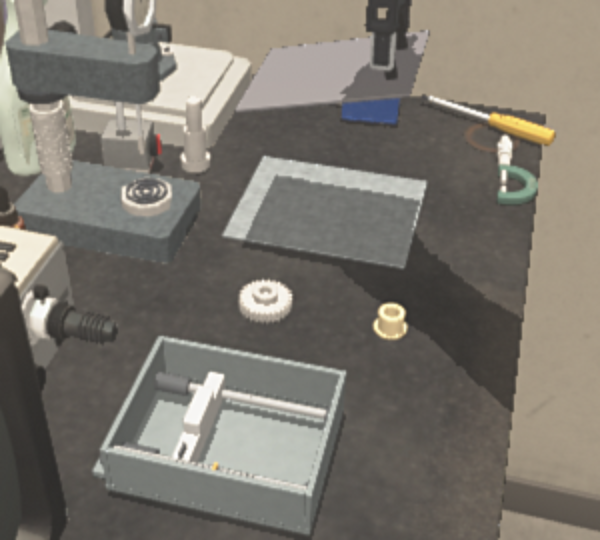

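Request:
{"api": "servo_tool", "payload": {"moves": [[0.35, 0, 0, 0.8, 0], [0.35, 0, 0, 1.8, 0], [0.35, 0, 0, 2.8, 0], [0.35, 0, 0, 3.6, 0], [0.35, 0, 0, 4.2, 0], [0.35, 0, 0, 4.5, 0], [0.35, 0, 0, 4.5, 0]]}}

```text
time: 14.18
eef_pos: [0.476, -0.2787, 0.055]
tool_rot: [[-1.0, 0.004, -0.016], [0.004, 1.0, 0.002], [0.016, 0.002, -1.0]]
wrist_force: [0.3, 0.1, -1.6]
finger_gap: 0.864
```

Request:
{"api": "servo_tool", "payload": {"moves": [[0.35, 0.08, 0, 0.15, 0], [0.35, 0.15, 0, 0.3, 0], [0.35, 0.22, 0, 0.45, 0], [0.35, 0.28, 0, 0.6, 0], [0.35, 0.34, 0, 0.75, 0], [0.35, 0.39, 0, 0.9, 0], [0.35, 0.43, 0, 1.05, 0], [0.35, 0.45, 0, 1.15, 0], [0.35, 0.45, 0, 1.15, 0]]}}

```text
time: 15.3
eef_pos: [0.4616, -0.2785, 0.0202]
tool_rot: [[-1.0, 0.004, -0.017], [0.004, 1.0, 0.002], [0.017, 0.002, -1.0]]
wrist_force: [-1.5, 0.4, 1.3]
finger_gap: 0.858
```

Request:
{"api": "servo_tool", "payload": {"moves": [[0.35, 0, 0, 0.08, 0], [0.35, 0, 0, 0.14, 0], [0.35, 0, 0, 0.2, 0], [0.35, 0, 0, 0.2, 0]]}}

```text
time: 15.8
eef_pos: [0.4615, -0.2785, 0.0164]
tool_rot: [[-1.0, 0.004, -0.017], [0.004, 1.0, 0.002], [0.017, 0.002, -1.0]]
wrist_force: [-4.3, 2.4, 10.6]
finger_gap: 0.864
```

Flat (10 N reaction). Release and rise.

Request:
{"api": "servo_tool", "payload": {"moves": [[0.2, 0, 0, -0.05, 0], [0, 0, 0, -0.08, 0], [0, 0, 0, -0.08, 0], [0, 0, 0, -0.08, 0], [0, 0, 0, -0.4, 0], [0, 0, 0, -0.9, 0], [0, 0, 0, -1.8, 0], [0, 0, 0, -3, 0], [0, 0, 0, -4.2, 0], [0, 0, 0, -4.2, 0]]}}

```text
time: 17.05
eef_pos: [0.4663, -0.2807, 0.148]
tool_rot: [[-1.0, 0.004, -0.009], [0.005, 1.0, -0.004], [0.009, -0.005, -1.0]]
wrist_force: [1.0, 0.3, 0.5]
finger_gap: 1.003
```

```bash
python3 - <<'E'
from h import *
o=manip.get_obs(); print(o["eef_pos"],o["tool_rot"],o["joint_positions"])
for n in("top","side"):
  c=manip.camera(n)
  for k,z in (("felt_pad",0),("lid",.008),("lid_rear",.008),("lid_handle",.042),("pointer",.04),("tongue_top",.046),("mark_line",.04),("mark",.04)):
    for q in manip.mark_of(c,k)[:1]: print(n,k,q["conf"],q["position"],ray(c,q["position"],z))
save(c,"i.png",(180,110,300,270),2)
E
```

```text
[ 0.46625596 -0.28071031  0.14803193] [[-0.99995164  0.00448365 -0.00875335]
 [ 0.00452305  0.99997971 -0.00448629]
 [ 0.00873306 -0.00452566 -0.99995162]] [-0.65996299  0.10045381 -0.01068448  1.463823   -0.00891092 -0.65544096]
top lid 0.64 [413.1, 244.7] [ 0.51987984 -0.27594092  0.008     ]
top lid_rear 0.75 [409.3, 201.0] [ 0.60877977 -0.27274962  0.008     ]
top lid_handle 0.74 [420.2, 272.6] [ 0.46244614 -0.28039346  0.042     ]
top pointer 0.66 [213.8, 232.9] [0.55040214 0.1159223  0.04      ]
top tongue_top 0.84 [239.4, 230.7] [0.55244051 0.06466477 0.046     ]Traceback (most recent call last):
  File "<stdin>", line 6, in <module>
ValueError: it knows: bushing, felt_pad, fixture, gear_wheel, lid, lid_handle, lid_rear, mark_line, pointer, tongue_top
```

Request:
{"api": "servo_tool", "payload": {"moves": [[0.3, -0.2, 1, 0, 0.9], [0.5, -0.5, 2.2, 0, 1.8], [0.5, -0.8, 3.4, 0, 2.7], [0.5, -1.1, 4.6, 0, 3.6], [0.5, -1.4, 5.8, 0, 4.5], [0.5, -1.7, 7, 0, 5.4], [0.5, -2, 8.2, 0, 6.3], [0.5, -2.3, 9.4, 0, 7.2], [0.5, -2.6, 10.5, 0, 8.1], [0.5, -2.9, 11.3, 0, 9], [0.5, -2.9, 11.6, 0, 9], [0.5, -2.9, 11.6, 0, 9]]}}

```text
time: 18.95
eef_pos: [0.551, 0.0694, 0.14]
tool_rot: [[0.002, 1.0, -0.02], [1.0, -0.002, 0.003], [0.003, -0.02, -1.0]]
wrist_force: [-0.6, -0.8, 0.2]
finger_gap: 0.5
```

```bash
python3 - <<'E'
from h import *
o=manip.get_obs(); print(o["eef_pos"],o["tool_rot"],o["finger_gap"],o["joint_positions"])
for n in("side","wrist"):
  c=manip.camera(n)
  for k,z in (("lid",.008),("pointer",.04),("tongue_top",.046),("mark_line",.04),("fixture",0)):
    for q in manip.mark_of(c,k)[:1]: print(n,k,q["conf"],q["position"],ray(c,q["position"],z))
save(c,"j.png")
E
```

```text
[0.55096188 0.0694237  0.14000393] [[ 0.00159719  0.9998003  -0.01991989]
 [ 0.9999952  -0.00154395  0.00268765]
 [ 0.00265636 -0.01992409 -0.99979797]] 0.5000732741379785 [0.00300763 0.14693277 0.0241234  1.46790006 0.00274755 1.57534733]
side lid 0.81 [347.2, 210.3] [ 0.52281744 -0.28272658  0.008     ]
side pointer 0.83 [268.2, 334.2] [0.5591222  0.11410613 0.04      ]
side tongue_top 0.62 [279.8, 311.4] [0.55524467 0.06999174 0.046     ]
side mark_line 0.41 [373.3, 276.0] [ 0.42662531 -0.05825681  0.04      ]
side fixture 0.97 [295.2, 333.6] [0.53043303 0.07057248 0.        ]
wrist pointer 0.82 [334.8, 164.4] [0.55617959 0.11823326 0.04      ]
wrist tongue_top 0.75 [334.4, 240.7] [0.5560426  0.07089843 0.046     ]
wrist mark_line 0.44 [282.1, 165.4] [0.52377364 0.11771019 0.04      ]
wrist fixture 0.97 [300.5, 223.3] [0.53085607 0.06918648 0.        ]
```

View pics/j.png

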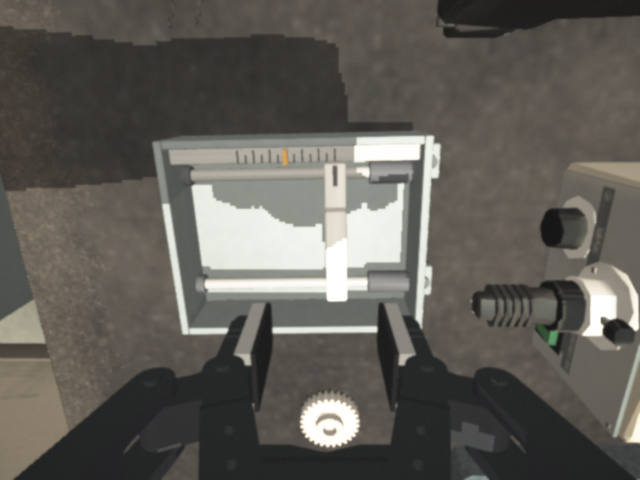

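Request:
{"api": "servo_tool", "payload": {"moves": [[0.5, 0.02, 0.15, 1, 0], [0.5, 0.02, 0.18, 2, 0], [0.5, 0.02, 0.2, 2.6, 0], [0.5, 0.02, 0.2, 3.1, 0], [0.5, 0.02, 0.2, 3.6, 0], [0.5, 0.02, 0.2, 4, 0], [0.5, 0.02, 0.2, 4, 0]]}}

```text
time: 20.42
eef_pos: [0.5544, 0.0702, 0.0193]
tool_rot: [[0.005, 1.0, -0.021], [1.0, -0.005, 0.003], [0.003, -0.021, -1.0]]
wrist_force: [0.6, -0.2, 0.6]
finger_gap: 0.503
```

Request:
{"api": "servo_tool", "payload": {"moves": [[0.6, 0, 0, 0, 0], [0.7, 0, 0, 0, 0], [0.8, 0, 0, 0, 0], [0.9, 0, 0, 0, 0], [1, 0, 0, 0, 0], [1, 0, 0, 0, 0], [1, 0, 0, 0, 0]], "grip_force": 60}}

```text
time: 21.3
eef_pos: [0.5558, 0.0701, 0.0203]
tool_rot: [[0.004, 1.0, -0.018], [1.0, -0.004, 0.003], [0.003, -0.018, -1.0]]
wrist_force: [4.0, -0.4, 2.7]
finger_gap: 0.15
```

Request:
{"api": "servo_tool", "payload": {"moves": [[1, 0, -0.15, 0, 0], [1, 0, -0.3, 0, 0], [1, 0, -0.45, 0, 0], [1, 0, -0.6, 0, 0], [1, 0, -0.75, 0, 0], [1, 0, -0.9, 0, 0], [1, 0, -0.95, 0, 0], [1, 0, -0.95, 0, 0], [1, 0, -0.95, 0, 0]]}}

```text
time: 22.42
eef_pos: [0.5287, 0.0697, 0.0204]
tool_rot: [[0.004, 1.0, -0.015], [1.0, -0.004, 0.002], [0.002, -0.015, -1.0]]
wrist_force: [8.2, -0.8, -4.2]
finger_gap: 0.15
```

```bash
cat > m.py <<'E'
from h import *
import sys
o=manip.get_obs(); print(o["eef_pos"],o["finger_gap"],o["wrist_force"])
for n in("top","wrist"):
  c=manip.camera(n)
  for k,z in (("pointer",.04),("mark_line",.04),("fixture",0),("tongue_top",.046)):
    for q in manip.mark_of(c,k)[:1]: print(n,k,q["conf"],q["position"],ray(c,q["position"],z))
save(c,sys.argv[1],(170,90,300,225),2.6)
E
python3 m.py k.png
```

```text
[0.52868243 0.06966435 0.02036592] 0.15015063252579394 [ 8.20187604 -0.78667623 -4.18870332]
top fixture 0.63 [415.4, 200.2] [ 0.61167208 -0.28666925  0.        ]
top tongue_top 0.56 [238.4, 244.8] [0.52502274 0.06673506 0.046     ]
wrist pointer 0.8 [319.3, 224.2] [0.52754335 0.11611033 0.04      ]
wrist fixture 0.69 [333.0, 297.5] [0.53236255 0.06934913 0.        ]
wrist tongue_top 0.95 [322.4, 355.4] [0.52840261 0.0702156  0.046     ]
```

View pics/k.png

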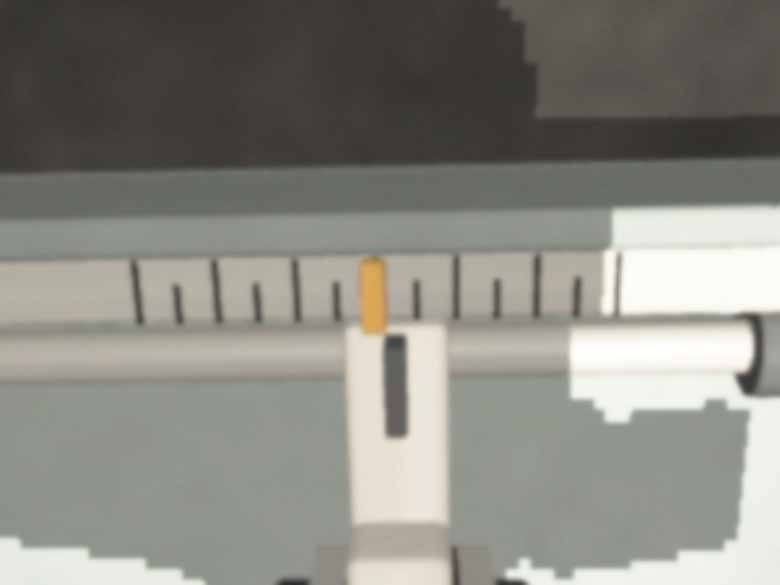

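Request:
{"api": "servo_tool", "payload": {"moves": [[1, 0, -0.06, 0, 0], [1, 0, -0.11, 0, 0], [1, 0, -0.12, 0, 0], [1, 0, -0.12, 0, 0], [1, 0, -0.12, 0, 0]]}}

```text
time: 23.55
eef_pos: [0.527, 0.0696, 0.0204]
tool_rot: [[0.004, 1.0, -0.011], [1.0, -0.004, 0.002], [0.002, -0.011, -1.0]]
wrist_force: [9.0, 0.3, -4.1]
finger_gap: 0.146
```

```bash
python3 m.py l.png
```

```text
[0.5269506  0.06964228 0.02036383] 0.1461848556399129 [ 9.03574226  0.27162595 -4.09820562]
top pointer 0.38 [332.8, 296.9] [ 0.42067553 -0.1123977   0.04      ]
top fixture 0.81 [239.2, 244.1] [0.53168631 0.07387933 0.        ]
top tongue_top 0.53 [237.7, 243.0] [0.52855628 0.06807472 0.046     ]
wrist pointer 0.66 [319.8, 222.7] [0.52587641 0.11657661 0.04      ]
wrist mark_line 0.75 [321.8, 217.0] [0.52653991 0.11849611 0.04      ]
wrist fixture 0.97 [335.7, 299.4] [0.5319322  0.06833785 0.        ]
wrist tongue_top 0.77 [321.9, 353.5] [0.52638356 0.07095296 0.046     ]
```

View pics/l.png

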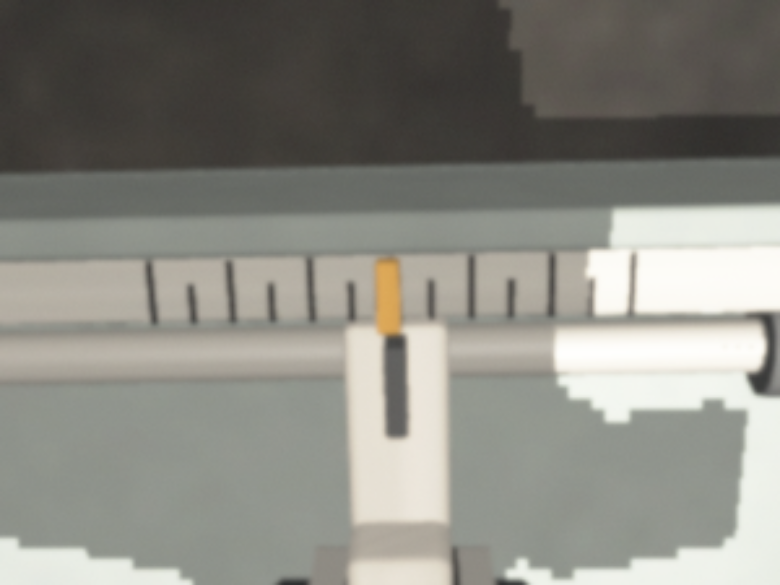

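Request:
{"api": "servo_tool", "payload": {"moves": [[1, 0, -0.05, 0, 0], [1, 0, -0.05, 0, 0], [1, 0, -0.05, 0, 0], [1, 0, -0.05, 0, 0], [1, 0, -0.05, 0, 0], [1, 0, -0.05, 0, 0]]}}

```text
time: 24.8
eef_pos: [0.5271, 0.0696, 0.0204]
tool_rot: [[0.004, 1.0, -0.008], [1.0, -0.004, 0.002], [0.002, -0.008, -1.0]]
wrist_force: [8.0, -0.8, -3.0]
finger_gap: 0.154
```

```bash
python3 m.py n.png; python3 - <<'E'
from h import *
c=manip.camera("side"); print(manip.get_obs()["eef_pos"])
for k,z in (("lid",.008),("lid_rear",.008),("lid_handle",.042),("gear_wheel",0),("bushing",0)):
    for q in manip.mark_of(c,k)[:1]: print(k,q["conf"],ray(c,q["position"],z))
E
```

```text
[0.52710809 0.06964046 0.02036218] 0.15435784911662626 [ 8.00303267 -0.76952333 -3.03184742]
top pointer 0.55 [420.5, 274.2] [ 0.45946763 -0.28120358  0.04      ]
top fixture 0.95 [240.9, 244.5] [0.5307734 0.070422  0.       ]
top tongue_top 0.63 [236.4, 243.8] [0.52707205 0.07059933 0.046     ]
wrist pointer 0.98 [321.4, 220.4] [0.52647888 0.11735354 0.04      ]
wrist mark_line 0.66 [317.2, 218.1] [0.52512091 0.11812988 0.04      ]
wrist fixture 0.72 [333.9, 298.4] [0.53131836 0.06885691 0.        ]
wrist tongue_top 0.96 [322.8, 355.5] [0.52675808 0.07014399 0.046     ]
[0.52708711 0.06961092 0.02032192]
lid 0.85 [ 0.52128994 -0.27498528  0.008     ]
lid_rear 0.81 [ 0.6063918 -0.2852049  0.008    ]
lid_handle 0.81 [ 0.44822454 -0.26733728  0.042     ]
gear_wheel 0.4 [ 0.55459429 -0.11205007  0.        ]
bushing 0.49 [ 0.42961906 -0.10866089  0.        ]
```

View pics/n.png

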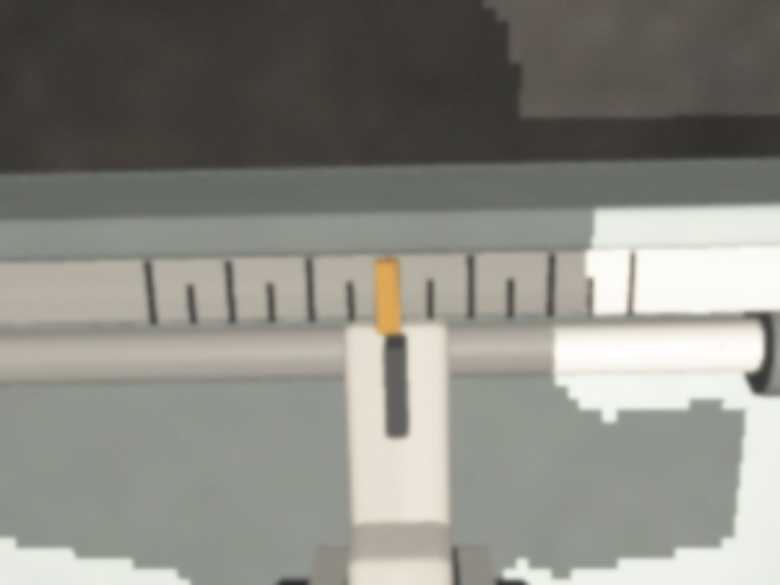

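```bash
python3 -c "
from plant import manip
manip.hand_in(); print(manip.get_obs()['time'])"
```

```text
the job is handed in; nothing more can be done
the job is handed in; nothing more can be done
```

I handed the job in at about 25 s, with the slide still gripped (60 N set) and held at the mark; no verdict came back.

**Lid:** I gripped the handle across its posts. The first lift brought the lid up flat, because friction in the grip stopped it from tipping. I put it back down, pushed its lip against the rear wall and swung it up to about 15°. The side picture showed the rear edge still on the rim. I then lifted it off and laid it flat on the felt pad, pressing to about 10 N before letting go. The camera points put its centre about 5–10 mm from the pad's. I did not view a picture of it on the pad after release, so "flat" rests on the press-down height and force.

**Slide:** I gripped the tongue and pulled it out about 29 mm. The last close-up shows the pointer about 0.8 mm short of the mark, against the allowed 4 mm, and steady. My last small nudge did not move it further. The wrist force was about 8 N, close to the spring's pull.

**Checks that disagreed:**
- **Lid handle:** the last side-view reading was about 14 mm off the one from above and suggests the lid is turned a few degrees on the pad.
- **Pointer:** the top camera's readings were wrong in the last two checks, so I used the wrist camera.
- **Gear and bushing:** the last side readings are up to 9 mm from the first ones, at low confidence. I took this as measurement scatter, since neither was touched.

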